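# Snap the batch-card holder onto the bakery's ticket rail

### The job

Take the larger of the two card holders that stand loose on the bench and push its sprung clip straight down over the thick front tube of the ticket rail, near the middle of the tube, until the arms snap past the tube and the holder sits fully home and upright. Let go of it, and leave the smaller card holder and the sugar tub where they stand.

Things in the scene. Friction and masses are not known exactly. Their poses are not given: they have to be found in the camera images.
- holder: Larger card holder, 98 mm tall, ~85 g, standing mouth down on its sprung clip. Origin: bore axis, 26 mm above the bench; z up, y along bore, same either way round. Grip: upright plate 14 (x) by 44 (y) mm, 24 to 72 mm above origin. Under it a 46x44 mm shoulder; underside (16 mm above origin) meets the tube's top. Two steel arms with lips flared to 52 mm, 26 mm below origin; throat 26 mm.
- small_holder: Smaller card holder, same shape but only 62 mm tall, plate 10 by 36 mm: made for the thin rod, too small for the tube. Stands loose; leave it alone. Origin on its bore axis, 14 mm above the bench, y along the bore.
- tub: Closed round tub of brown sugar with a white lid, 72 mm wide at the lid, 93 mm tall. Stands loose; leave it alone. Origin at the centre of its underside.
- tube_mid (a point): Middle of the thick front tube, on its axis, 100 mm above the bench; y along it, z up. Fixed. Steel, 32 mm diameter, 300 mm between posts; thin rod (16 mm) 85 mm behind (+x), with a small holder on it 95 mm to +y, top 48 mm above the rod. The larger holder's arms touch the tube with its origin 21 mm above this axis; about 10 N straight down snaps it on; home = origin on the axis.
There are look-alikes about, which are no part of the job. Leave any yellow look-alike of the holder alone.

How it is judged:
By the outcome, as a careful person would: the job done as asked, in the order asked, and still so for the second after the job is handed in, with the robot touching nothing.
It also fails if it takes over 35 s, if anything falls off the work surface, if the arm or the gripper's body presses on something with over 40 N, if the wrist force passes 120 N, or if a joint passes its speed limit or range.

### The arm

A 7-joint arm with a two-finger parallel gripper is mounted at the origin on the work surface. World frame = base frame: x ahead of the robot, y to its left, z up, the work surface at z = 0. Lengths are in m, angles in rad, forces in N, time in s.
With the tool pointing down it reaches from about 0.4 to 0.85 m from the base axis. Payload 6.9 kg.
Tool frame: the origin (TCP) lies on the centre line of the jaws, within the pads' length; the fingertips stand 25 mm ahead of it and the grasp point (between the pads) lies 6 mm ahead of it; z points along the fingers, y is the direction in which the jaws open and shut (so a half turn about z gives the same grasp; the last joint's range is limited). The gripper opens to 85 mm and grips with 20 to 120 N. Pads are 22 mm wide; open, the fingers measure 114 mm over their backs; the gripper's body (76 mm by 85 mm) begins 54 mm behind the grasp point. The pads swing forward as they close: fully open they stand 13 mm farther back than shut.
Start: joints at [1.379, 0.507, -0.238, 1.5, 0.126, 1.149, -0.155], TCP at [0.183, -0.597, 0.256] pointing down, gripper open.
Joint ranges: [-3.08, 3.08], [-0.24, 2.05], [-1.43, 1.35], [0, 2.5], [-1.52, 4.66], [0.17, 1.96], [-2.89, 2.89]. Speed limits (rad/s): [2.39, 2.39, 3.14, 3.14, 3.14, 3.14, 3.14].

### API

Orientations are given as a 3x3 rotation matrix whose columns are the frame's x, y, z axes.
In Python, from plant import get_obs, get_image, camera_params, hand_in, regions_of, tip_of gives the robot as it stands.
- The arm moves only by the shell command python3 -m pendant 'ROWS' [FORCE]. ROWS is text: rows parted by semicolons, each of 5 numbers parted by spaces: the opening, from -1 (shut) to 1 (fully open), then the shift along the tool's x, y, z scaled (see below), then the turn about the tool's z scaled (see below). In form: grip x y z twist; .... A call has 1 to 20 rows; each row shifts and turns the commanded pose from where the row before left it, along the tool's axes as they then stand; what a row does not reach is not made up. The controller multiplies each number of a shift by 500 mm and each number of a turn by 45 degrees. A row lasts 1/10 s, in which the tool goes at most 50 mm and 8.59 degrees, less where a joint would pass 70% of its speed; a pose out of reach is approached as far as the arm can. A call with a number of a shift or a turn outside -1 to 1 is refused whole. A call with a gripper value outside its range is refused whole. The fingers move at their own pace and stop on an object; FORCE is the grip in N (left out, the last holds). Time passes only in rows, so rows that do not move let the fingers close. It gives the time, the measured TCP pose, the force and the opening at its end, in the units of the state.
- get_obs(): the state, without advancing time (a new reading comes with each control period).
- get_image(name): name is "scene" or "side" or "wrist"; returns (picture, depth): 480x640x3 uint8, red, green, blue; 480x640 float32, m along the optical axis (not along the pixel's ray), 0 where there is no reading.
- camera_params(name): a dict with "fx", "fy", "cx", "cy" (pixels), "D" ([k1, k2, p1, p2, k3] as OpenCV has them; the pictures are not rectified), "eye" and "orientation" of the camera in the world; the wrist camera has in their place "mount" (4x4, takes a point from camera to tool coordinates, whose origin is the TCP and whose axes are the flange's). Camera axes: x right, y down, z forward; pixel columns grow to the right and rows downward; lengths in m; the calibration is good to about 2 mm. A picture is of the moment at which its call begins: read the wrist's pose just before it. camera_params takes no time and is no camera call.
- hand_in(): hands the job in, once; it reports no verdict.
Trained networks look in the newest picture that a camera, given by its name, has taken for a name from the list of things; names that differ only in an ending like _2 or _b are one class to them, and where a whole thing is asked for, a point or a joint stands for the part that bears it (a point fixed in the world has none). Each returns a list of dicts, best first, with "conf" (0 to 1); they miss things now and then, are a little off and sometimes report something else, mostly with a low value. They report only what shows in the picture. A call takes as long as a camera call. They do not tell look-alikes from the thing itself.
- regions_of(camera, thing): "mask" (480x640 bool, what is visible of it).
- tip_of(camera, thing): "xyz" ([x, y, z] in m, in world coordinates, good to about 4 mm: a listed point, or the origin of a listed thing).
The state is a dict: "t": time; "joint_positions": joint angles; "joint_velocities": joint speeds; "effort": joint torques, N m; "position": TCP position; "tcp_rot": TCP orientation; "contact_force": force on the tool from outside, world axes, zero at the start; "torque": the same for the moment, N m; "gripper_width": opening from 0.0 (shut) to 1.0 (fully open).
Only numpy, scipy, OpenCV 4.12 (cv2) and the standard library are available. Lean on these libraries where they do the work, as an engineer would, in place of code of your own. Each camera call takes 0.05 s, during which the arm holds its last target. There are 200 camera calls.

## Working session

There is one attempt and no reset: what is moved stays moved. The work goes in short steps, Python scripts to look and compute and a shell command to move; the robot and the scene stay as the last step left them, time stands still between calls to the robot, and variables do not carry over. Pictures are saved under pics/ and viewed, about 8 in all and at most 12, crops included, and the job is handed in when it is done.

```bash
mkdir -p pics; cat > h.py <<'E'
import numpy as np, cv2
from plant import *
def cam(n,o=None):
    p=camera_params(n); K=np.array([[p['fx'],0,p['cx']],[0,p['fy'],p['cy']],[0,0,1]])
    if 'eye' in p: T=np.eye(4);T[:3,:3]=np.array(p['orientation']).reshape(3,3);T[:3,3]=p['eye']
    else:
        B=np.eye(4);B[:3,:3]=np.array(o['tcp_rot']).reshape(3,3);B[:3,3]=o['position'];T=B@np.array(p['mount'])
    return K,np.array(p['D'],float),T
def pts(n,mask,depth,o=None):
    K,D,T=cam(n,o); v,u=np.nonzero(mask&(depth>0)); z=depth[v,u]
    q=cv2.undistortPoints(np.stack([u,v],1).astype(float).reshape(-1,1,2),K,D).reshape(-1,2)
    P=np.c_[q*z[:,None],z]; return P@T[:3,:3].T+T[:3,3], np.stack([u,v],1)
def save(n,im): cv2.imwrite('pics/'+n,im[...,::-1])
E
python3 - <<'E'
from h import *
np.set_printoptions(precision=3,suppress=True)
o=get_obs();print(o['t'],o['position'],o['tcp_rot'],o['gripper_width'])
for n in ['scene','side']:
    im,d=get_image(n);save(n+'0.png',im)
    for t in ['holder','small_holder','tub','tube_mid']:
        for r in tip_of(n,t): print(n,t,'tip',np.array(r['xyz']),round(r['conf'],2))
        if t!='tube_mid':
            for r in regions_of(n,t):
                P,uv=pts(n,r['mask'],d); print(n,t,'reg',round(r['conf'],2),uv.mean(0) if len(uv) else 0,len(uv),np.median(P,0),np.percentile(P,2,0),np.percentile(P,98,0))
E
```

```text
0.0 [ 0.183 -0.597  0.255] [[ 0.956  0.293 -0.001]
 [ 0.293 -0.956  0.002]
 [-0.    -0.002 -1.   ]] 1.0016675941745692
scene holder tip [ 0.624 -0.229  0.026] 0.98
scene holder tip [ 0.591 -0.136  0.026] 0.79
scene holder tip [ 0.7   -0.084  0.027] 0.76
scene holder tip [ 0.645 -0.348  0.026] 0.75
scene holder tip [ 0.728 -0.196  0.024] 0.66
scene holder reg 0.86 [216.74 200.14] 886 [ 0.652 -0.338  0.051] [ 0.629 -0.361  0.001] [ 0.672 -0.321  0.098]
scene holder reg 0.81 [300.941 235.502] 1022 [ 0.599 -0.128  0.05 ] [ 0.509 -0.22  -0.002] [ 0.621 -0.109  0.099]
scene holder reg 0.64 [277.085 278.969] 1099 [ 0.713 -0.078  0.05 ] [ 0.675 -0.123 -0.   ] [ 0.732 -0.056  0.099]
scene holder reg 0.57 [230.918 254.267] 704 [ 0.733 -0.188  0.05 ] [ 0.704 -0.219  0.   ] [ 0.754 -0.171  0.099]
scene holder reg 0.56 [258.846 221.99 ] 888 [ 0.633 -0.221  0.05 ] [ 0.601 -0.244  0.004] [ 0.65  -0.203  0.099]
scene small_holder tip [ 0.455 -0.112  0.015] 0.78
scene small_holder reg 0.82 [351.166 215.858] 422 [ 0.464 -0.112  0.031] [ 0.45  -0.129  0.001] [ 0.477 -0.098  0.062]
scene tub tip [ 0.485
[... 579 characters left out ...]
0.691 -0.095  0.051] [ 0.672 -0.115  0.002] [ 0.726 -0.073  0.098]
side holder reg 0.63 [381.38  319.251] 1313 [ 0.614 -0.236  0.051] [ 0.596 -0.253  0.001] [ 0.646 -0.209  0.1  ]
side holder reg 0.58 [344.398 284.516] 1251 [ 0.583 -0.149  0.051] [ 0.562 -0.167  0.003] [ 0.61  -0.13   0.098]
side small_holder tip [ 0.455 -0.113  0.012] 0.85
side small_holder reg 0.65 [267.037 301.551] 570 [ 0.453 -0.124  0.031] [ 0.437 -0.137  0.   ] [ 0.475 -0.099  0.065]
side tub tip [ 0.484 -0.314 -0.001] 0.77
side tub reg 0.97 [323.788 388.497] 2683 [ 0.483 -0.33   0.092] [ 0.456 -0.35  -0.   ] [ 0.518 -0.286  0.095]
side tube_mid tip [0.619 0.146 0.102] 0.91
side tube_mid tip [ 0.454 -0.113  0.009] 0.35
```

View pics/scene0.png

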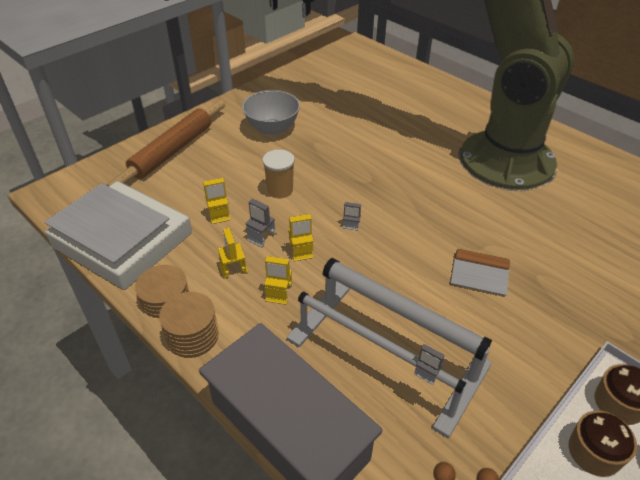

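View pics/side0.png

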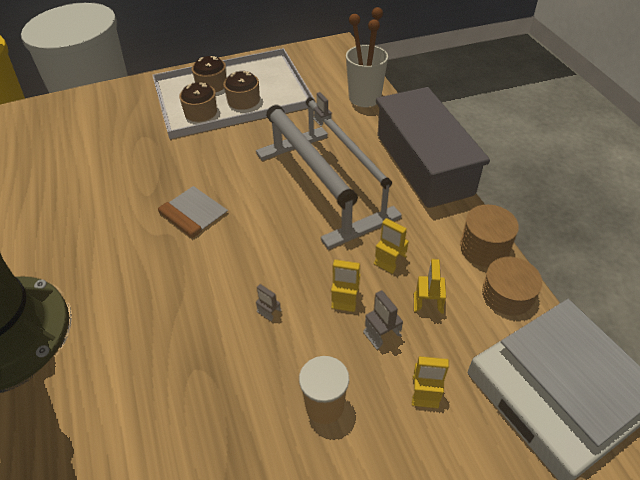

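Five holder-shaped things: four yellow ones at scene pixels (216,200), (301,237), (277,279) and (232,254), and one grey at (259,222), which is (381,319) in the side view. The grey one is the target: it is 98 mm tall and not yellow. The grey thing at (351,216) is the small holder. Next I confirm this in a crop and measure the yaw and the tube.

```bash
python3 - <<'E'
from h import *
np.set_printoptions(precision=4,suppress=True)
tops=[];tb=[];ims=[]
for n,c in [('scene',(259,222)),('side',(381,319))]:
    im,d=get_image(n)
    ims.append(cv2.resize(im[c[1]-50:c[1]+50,c[0]-50:c[0]+50],(400,400),interpolation=cv2.INTER_CUBIC))
    P,uv=pts(n,np.ones_like(d,bool),d)
    g=im[uv[:,1],uv[:,0]].astype(int); 
    m=(np.hypot(P[:,0]-.624,P[:,1]+.228)<.04)&(P[:,2]>.056)&(P[:,2]<.105)&(g[:,0]-g[:,2]<40)
    tops.append(P[m]); (c0,s,a)=cv2.minAreaRect(P[m][:,:2].astype(np.float32)); print(n,m.sum(),np.array(c0),s,a,P[m].mean(0))
    m=(np.hypot(P[:,0]-.62,P[:,1]-.148)<.16)&(abs(P[:,0]-.62)<.05)&(P[:,2]>.095)&(P[:,2]<.13)
    Q=P[m]; l=cv2.fitLine(Q[Q[:,2]>.112][:,:2].astype(np.float32),cv2.DIST_HUBER,0,1e-4,1e-4).ravel(); tb.append(Q)
    print('tube',len(Q),l,np.degrees(np.arctan2(l[0],l[1])),Q.min(0),Q.max(0),np.percentile(Q[:,2],98))
Q=np.vstack(tops); z=Q[:,2]
for lo,hi in [(.056,.075),(.075,.09),(.09,.105)]:
    q=Q[(z>lo)&(z<hi)]; c0,s,a=cv2.minAreaRect(q[:,:2].astype(np.float32)); print(len(q),np.array(c0),np.array(s),a,z.max())
save('crop1.png',np.hstack(ims))
np.save('top.npy',Q)
E
```

```text
scene 374 [ 0.6267 -0.2265] (0.017916588112711906, 0.04785960912704468) 12.740699768066406 [ 0.6285 -0.223   0.0817]
tube 3319 [ 0.163  -0.9866  0.6319  0.1187] 170.61884 [ 0.5811 -0.0046  0.095 ] [0.6694 0.3068 0.1222] 0.11809072279626119
side 523 [ 0.621  -0.2304] (0.01487208716571331, 0.043245669454336166) 12.491216659545898 [ 0.6192 -0.2344  0.0849]
tube 2035 [ 0.1607 -0.987   0.6291  0.09  ] 170.75015 [ 0.5784 -0.0095  0.095 ] [0.6642 0.3035 0.122 ] 0.11838250429610345
274 [ 0.6245 -0.2272] [0.0224 0.0482] 11.117477416992188 0.102007931872241
232 [ 0.6244 -0.2279] [0.0218 0.0468] 10.138991355895996 0.102007931872241
391 [ 0.6244 -0.2276] [0.0217 0.0468] 10.943428993225098 0.102007931872241
```

View pics/crop1.png

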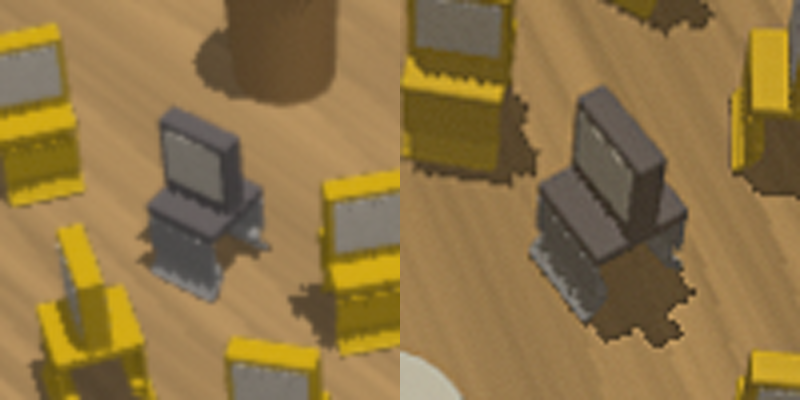

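The crop confirms that the target is grey, stands upright, and has a yaw of about 12.6° (plate normal). I'll translate above it first, then turn the jaws.

```bash
python3 -m pendant '1 .088 -.037 0 0;1 .088 -.037 0 0;1 .088 -.037 0 0;1 .088 -.037 0 0;1 .088 -.037 0 0;1 .088 -.037 0 0;1 .088 -.037 0 0;1 .088 -.037 0 0;1 .088 -.037 0 0;1 .088 -.037 0 0;1 .088 -.037 0 0;1 .088 -.037 0 0;1 0 0 0 0'; python3 -m pendant '1 0 0 0 -.19;1 0 0 0 -.19;1 0 0 0 -.19;1 0 0 0 -.19;1 0 0 0 -.19;1 0 0 0 -.19;1 0 0 0 -.19;1 0 0 0 -.19;1 0 0 0 -.19;1 0 0 0 -.19;1 0 0 0 0;1 0 0 0 0'
python3 - <<'E'
from h import *
np.set_printoptions(precision=4,suppress=True)
o=get_obs();im,d=get_image('wrist');save('w1.png',im)
print(o['t'],o['position'],o['tcp_rot'],o['joint_positions'],o['contact_force'])
P,uv=pts('wrist',np.ones_like(d,bool),d,o)
g=im[uv[:,1],uv[:,0]].astype(int)
for lo,hi in [(.09,.106),(.04,.055)]:
    m=(np.hypot(P[:,0]-.624,P[:,1]+.228)<.045)&(P[:,2]>lo)&(P[:,2]<hi)
    Q=P[m]
    if len(Q)>5: print(m.sum(),cv2.minAreaRect(Q[:,:2].astype(np.float32)),Q.mean(0),uv[m].mean(0))
E
```

```text
t: 2.2
position: [0.6279, -0.222, 0.2558]
tcp_rot: [[0.953, 0.303, 0.003], [0.303, -0.953, 0.005], [0.004, -0.004, -1.0]]
contact_force: [0.7, 1.4, 0.5]
gripper_width: 1.001
t: 3.4
position: [0.6228, -0.2307, 0.2562]
tcp_rot: [[-0.213, 0.977, -0.0], [0.977, 0.213, 0.0], [0.0, -0.0, -1.0]]
contact_force: [-0.3, -0.4, 0.8]
gripper_width: 1.002
3.4 [ 0.6228 -0.2307  0.2562] [[-0.2129  0.9771 -0.0001]
 [ 0.9771  0.2129  0.0003]
 [ 0.0003 -0.0001 -1.    ]] [ 0.6892  0.6316 -0.6876  1.3812  0.4029  1.2704  0.1929] [-0.2748 -0.3697  0.788 ]
1209 ((0.6224850416183472, -0.22803974151611328), (0.014760761521756649, 0.04413994401693344), 12.060637474060059) [ 0.6223 -0.2269  0.0982] [319.1638 219.8073]
1858 ((0.6228315830230713, -0.22798475623130798), (0.04551461338996887, 0.04416165500879288), 11.195846557617188) [ 0.6221 -0.2263  0.0504] [318.8525 204.6093]
```

View pics/w1.png

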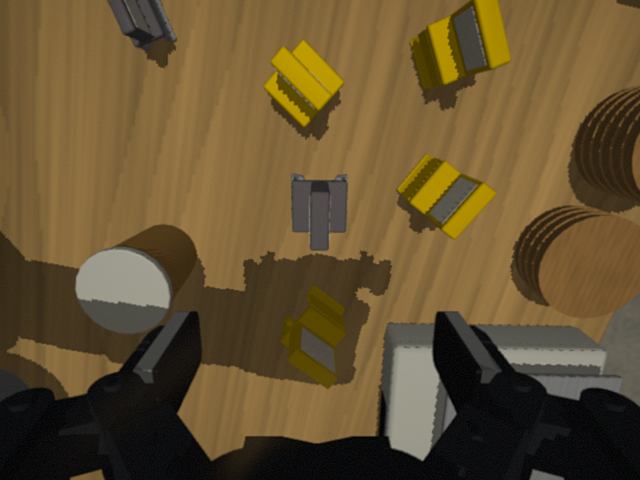

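The wrist view shows the grey holder at (319,210), square to the jaws, with free floor where the fingers go. I'll descend, grip and lift.

```bash
python3 -m pendant '1 .0054 0 .09 0;1 0 0 .09 0;1 0 0 .08 0;1 0 0 .05 0;1 0 0 .03 0;1 0 0 .008 0;1 0 0 0 0;1 0 0 0 0'; python3 -m pendant '-1 0 0 0 0;-1 0 0 0 0;-1 0 0 0 0;-1 0 0 0 0;-1 0 0 0 0;-1 0 0 0 0;-1 0 0 0 0;-1 0 0 0 0;-1 0 0 0 0;-1 0 0 0 0' 90
```

```text
t: 4.25
position: [0.6234, -0.2277, 0.0839]
tcp_rot: [[-0.217, 0.976, 0.002], [0.976, 0.217, -0.001], [-0.001, 0.002, -1.0]]
contact_force: [-0.5, 0.4, -0.3]
gripper_width: 1.004
t: 5.25
position: [0.6225, -0.2277, 0.0823]
tcp_rot: [[-0.218, 0.976, 0.0], [0.976, 0.218, 0.0], [-0.0, 0.0, -1.0]]
contact_force: [0.5, 0.1, 1.4]
gripper_width: 0.154
```

```bash
python3 -m pendant '-1 0 0 -.04 0;-1 0 0 -.08 0;-1 0 0 -.09 0;-1 0 0 -.09 0;-1 0 0 -.08 0;-1 0 0 0 0'; python3 -m pendant '-1 .04 .01 0 0;-1 .09 .02 0 0;-1 .09 .02 0 0;-1 .09 .02 0 0;-1 .09 .02 0 0;-1 .09 .02 0 0;-1 .09 .02 0 0;-1 .09 .02 0 0;-1 .04 .01 0 .073;-1 .024 .004 0 0;-1 0 0 0 0;-1 0 0 0 0'
python3 - <<'E'
from h import *
np.set_printoptions(precision=4,suppress=True)
o=get_obs();print(o['t'],o['position'],o['tcp_rot'])
ims=[]
for n in ['wrist','scene','side']:
    im,d=get_image(n);ims.append(im)
    P,uv=pts(n,np.ones_like(d,bool),d,o)
    # tube body: fit cylinder axis (radius .016)
    u0=np.array([.162,-.987]);u0/=np.hypot(*u0); nn=np.array([-u0[1],u0[0]])
    r=P[:,:2]-[.622,.1485]; s=r@u0; t=r@nn
    m=(abs(s)<.14)&(abs(t)<.03)&(P[:,2]>.09)&(P[:,2]<.125)
    if n!='scene': m&=abs(s)>.045
    from scipy.optimize import least_squares
    def f(p): return np.hypot(t[m]-p[0]-p[1]*s[m],P[m,2]-p[2])-.016
    q=least_squares(f,[0,0,.1],loss='soft_l1',f_scale=.002).x
    print(n,m.sum(),'offs',q,'yaw of axis',np.degrees(np.arctan2(*(u0+q[1]*nn)[::-1]))+180,'pt',np.array([.622,.1485])+q[0]*nn)
    for tt in (['tube_mid','holder']):
        for x in tip_of(n,tt): print(n,tt,np.array(x['xyz']),round(x['conf'],2))
    # held holder points
    m=(np.hypot(*(P[:,:2]-o['position'][:2]).T)<.05)&(P[:,2]>.19)&(P[:,2]<.255)
    Q=P[m]; print('held',m.sum(),Q.min(0) if len(Q) else '',cv2.minAreaRect(Q[:,:2].astype(np.float32)) if len(Q)>5 else '')
v=np.hstack([cv2.resize(ims[0],(400,300)),ims[2][60:300,180:500][:300,:][:, :400]][:1]+[cv2.resize(ims[2][20:260,180:500],(400,300))])
save('over.png',v)
E
```

```text
t: 5.85
position: [0.6247, -0.2274, 0.2787]
tcp_rot: [[-0.217, 0.976, 0.009], [0.976, 0.217, -0.002], [-0.004, 0.009, -1.0]]
contact_force: [0.8, 0.6, -1.0]
gripper_width: 0.15
t: 7.05
position: [0.6236, 0.1464, 0.2717]
tcp_rot: [[-0.161, 0.987, -0.001], [0.987, 0.161, -0.002], [-0.002, -0.001, -1.0]]
contact_force: [0.4, -0.9, -0.9]
gripper_width: 0.154
7.05 [0.6236 0.1464 0.2717] [[-0.1606  0.987  -0.0006]
 [ 0.987   0.1606 -0.0016]
 [-0.0015 -0.0009 -1.    ]]
wrist 7453 offs [0.0001 0.0041 0.1006] yaw of axis 99.55386608573988 pt [0.6221 0.1485]
wrist tube_mid [0.6214 0.1496 0.1018] 0.91
wrist holder [0.6206 0.1426 0.2181] 0.79
wrist holder [ 0.705  -0.0824  0.0311] 0.7
held 5511 [0.5938 0.1391 0.191 ] ((0.6207756400108337, 0.1554485261440277), (0.05200652405619621, 0.0255709458142519), 9.359172821044922)
scene 2984 offs [0.0022 0.0034 0.0994] yaw of axis 99.51759541398894 pt [0.6241 0.1489]
scene tube_mid [0.6216 0.1484 0.0978] 0.77
scene holder [ 0.7024 -0.0829  0.0303] 0.91
scene holder [0.6245 0.1452 0.2148] 0.82
scene holder [ 0.7289 -0.1938  0.0213] 0.77
scene holder [ 0.5887 -0.1411  0.0268] 0.71
scene holder [ 0.6413 -0.3493  0.0245] 0.65
held 1015 [0.5981 0.1256 0.1901] ((0.6261860728263855, 0.14641068875789642), (0.05129349231719971, 0.04416276514530182), 8.259485244750977)
side 1148 offs [-0.0005 -0.0039  0.0997] yaw of axis 99.0998185380013 pt [0.6215 0.1484]
side tube_mid [0.6241 0.1505 0.1057] 0.77
side holder [ 0.6429 -0.3469  0.0278] 0.86
side holder [ 0.5925 -0.1344  0.0239] 0.81
side holder [ 0.7278 -0.1972  0.0282] 0.77
side holder [ 0.7031 -0.0855  0.0255] 0.76
side holder [0.6261 0.1489 0.2182] 0.65
side holder [ 0.4537 -0.1162  0.0091] 0.26
held 705 [0.5945 0.1176 0.1913] ((0.6216123700141907, 0.14418497681617737), (0.05192543566226959, 0.04801209643483162), 7.261430740356445)
```

View pics/over.png

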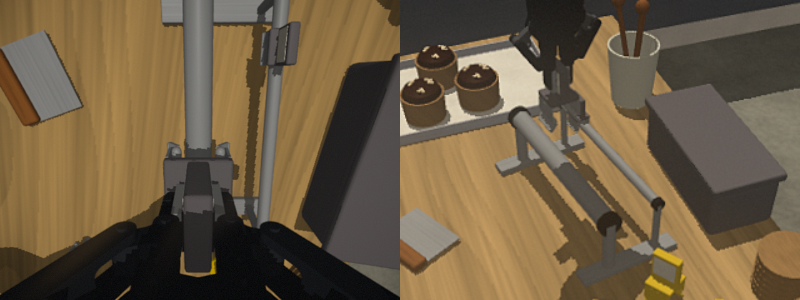

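The holder hangs square over the tube: wrist view shows tube and clip centred at about (198,150), with a lateral error under 2 mm. I'll go down to just above contact, then press slowly.

```bash
python3 -m pendant '-1 0 0 .04 0;-1 0 0 .06 0;-1 0 0 .05 0;-1 0 0 .026 0;-1 0 0 0 0;-1 0 0 0 0'; python3 -m pendant '-1 0 0 .008 0;-1 0 0 .008 0;-1 0 0 .008 0;-1 0 0 .008 0;-1 0 0 .008 0;-1 0 0 .008 0;-1 0 0 0 0;-1 0 0 0 0' 110
```

```text
t: 8.1
position: [0.6238, 0.1487, 0.1852]
tcp_rot: [[-0.161, 0.987, 0.001], [0.987, 0.161, 0.001], [0.0, 0.001, -1.0]]
contact_force: [-0.2, 0.2, -0.3]
gripper_width: 0.153
t: 8.9
position: [0.6234, 0.1487, 0.1603]
tcp_rot: [[-0.161, 0.987, 0.0], [0.987, 0.161, 0.001], [0.001, 0.0, -1.0]]
contact_force: [0.2, 0.9, -1.8]
gripper_width: 0.152
```

```bash
python3 -m pendant '-1 0 0 .004 0;-1 0 0 .004 0;-1 0 0 0 0;-1 0 0 0 0'; python3 -m pendant '-1 0 0 .002 0;-1 0 0 0 0'
```

```text
t: 9.3
position: [0.6235, 0.1483, 0.1563]
tcp_rot: [[-0.161, 0.987, 0.0], [0.987, 0.161, -0.0], [-0.0, 0.0, -1.0]]
contact_force: [0.4, 0.8, 1.1]
gripper_width: 0.145
t: 9.5
position: [0.6235, 0.1483, 0.1563]
tcp_rot: [[-0.161, 0.987, 0.001], [0.987, 0.161, -0.0], [-0.0, 0.001, -1.0]]
contact_force: [-1.9, -1.6, 7.7]
gripper_width: 0.146
```

```bash
python3 -m pendant '-1 0 0 .002 0;-1 0 0 .002 0;-1 0 0 0 0'
python3 - <<'E'
from h import *
np.set_printoptions(precision=4,suppress=True)
o=get_obs();ims=[]
for n in ['scene','side','wrist']:
    im,d=get_image(n);ims.append(im);P,uv=pts(n,np.ones_like(d,bool),d,o)
    r=P[:,:2]-[.622,.1485]; s=r@[.164,-.986]; t=r@[.986,.164]
    m=(abs(s)<.02)&(abs(t)>.011)&(abs(t)<.022)&(P[:,2]>.112)&(P[:,2]<.15)
    h,e=np.histogram(P[m,2],bins=np.arange(.11,.152,.003));print(n,h)
    for x in tip_of(n,'holder'):
        if x['xyz'][1]>.05: print(np.array(x['xyz']))
v=np.hstack([cv2.resize(ims[0][260:440,300:540],(400,300),interpolation=cv2.INTER_CUBIC),cv2.resize(ims[1][80:200,240:400],(400,300),interpolation=cv2.INTER_CUBIC)]);save('home.png',v)
E
```

```text
t: 9.8
position: [0.6235, 0.1483, 0.1562]
tcp_rot: [[-0.161, 0.987, 0.002], [0.987, 0.161, -0.001], [-0.001, 0.002, -1.0]]
contact_force: [-5.8, -3.2, 22.2]
gripper_width: 0.149
scene [ 1  0  1 26 90 12  1  3 11 11 12 12 12]
[0.6253 0.1447 0.0975]
side [ 4  2  0 12 83  7  0  3  4  7 11 12 15]
[0.6254 0.1467 0.1   ]
wrist [   6    9    0    0 1926  448    0    6   18  100  147  178  199]
[0.6249 0.145  0.1052]
```

View pics/home.png

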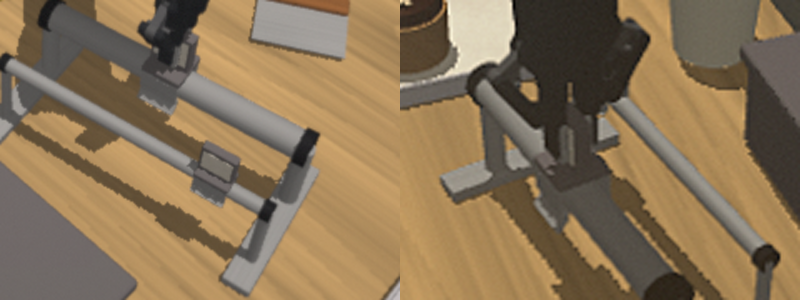

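The pictures show the arms hanging past both sides of the tube. The shoulder top measures 0.124 m, which is the home height, and it stopped solidly at 22 N. I'll unload, open and retreat.

```bash
python3 -m pendant '-1 0 0 -.006 0;-1 0 0 0 0;1 0 0 0 0;1 0 0 0 0;1 0 0 0 0;1 0 0 0 0;1 0 0 0 0;1 0 0 0 0;1 0 0 0 0;1 0 0 0 0'; python3 -m pendant '1 0 0 -.03 0;1 0 0 -.06 0;1 0 0 -.09 0;1 0 0 -.09 0;1 0 0 0 0;1 0 0 0 0'
python3 - <<'E'
from h import *
np.set_printoptions(precision=4,suppress=True)
o=get_obs();ims=[];print(o['contact_force'])
for n in ['scene','side','wrist']:
    im,d=get_image(n);ims.append(im);P,uv=pts(n,np.ones_like(d,bool),d,o)
    r=P[:,:2]-[.622,.1485]; s=r@[.164,-.986]; t=r@[.986,.164]
    m=(abs(s)<.02)&(abs(t)>.011)&(abs(t)<.022)&(P[:,2]>.115)&(P[:,2]<.132)
    print(n,'shoulder z -x,+x side',np.median(P[m&(t<0),2]),np.median(P[m&(t>0),2]))
    m=(abs(s)<.04)&(abs(t)<.03)&(P[:,2]>.164)&(P[:,2]<.178); print('top',P[m].mean(0),np.percentile(P[m,2],95),cv2.minAreaRect(P[m][:,:2].astype(np.float32)))
    for k in ['small_holder','tub']:
        for x in tip_of(n,k): print(k,np.array(x['xyz']),round(x['conf'],2))
v=np.hstack([cv2.resize(ims[0][120:440,180:540],(400,356)),cv2.resize(ims[1][80:436,200:600],(400,356))]);save('end.png',v)
E
```

```text
t: 11.1
position: [0.6233, 0.1483, 0.1563]
tcp_rot: [[-0.161, 0.987, 0.0], [0.987, 0.161, 0.0], [0.0, 0.0, -1.0]]
contact_force: [0.1, 0.1, -0.2]
gripper_width: 1.0
t: 11.7
position: [0.6236, 0.1488, 0.2935]
tcp_rot: [[-0.161, 0.987, 0.003], [0.987, 0.161, 0.001], [0.0, 0.003, -1.0]]
contact_force: [-0.3, -0.1, -0.5]
gripper_width: 0.998
[-0.3228 -0.0629 -0.5049]
scene shoulder z -x,+x side 0.12393723933485712 0.12357490905560975
top [0.626  0.1488 0.1699] 0.1730530743565042 ((0.624602198600769, 0.14795364439487457), (0.016654660925269127, 0.04312364384531975), 9.566906929016113)
small_holder [ 0.4596 -0.1111  0.014 ] 0.92
tub [ 0.4875 -0.3179 -0.0021] 0.88
side shoulder z -x,+x side 0.12316006616798492 0.12348190776482265
top [0.6202 0.1425 0.1704] 0.17385382490689566 ((0.6203442811965942, 0.1461358219385147), (0.014197932556271553, 0.04729838669300079), 7.75928258895874)
small_holder [ 0.4542 -0.1153  0.0125] 0.89
tub [ 0.4838 -0.3153  0.001 ] 0.6
wrist shoulder z -x,+x side 0.12767625429838642 0.1281701492330769
top [0.6225 0.1502 0.1754] 0.17690676049132537 ((0.6229053735733032, 0.14848387241363525), (0.014251413755118847, 0.04388018697500229), 9.111836433410645)
```

View pics/end.png

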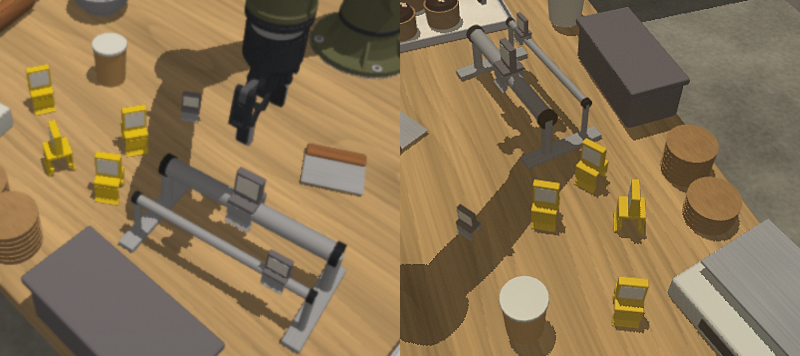

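```bash
python3 -c "
from plant import *
print(hand_in())"
```

```text
the job is handed in; nothing more can be done
None
```

The larger grey card holder is snapped onto the thick front tube, about at its middle, and I handed the job in with the robot clear of everything. It took about 12 s of the 35 s allowed.

- **Seated:** while pressing, the holder came to a hard stop at about 22 N. After release, both fixed cameras put the top of its shoulder at 0.123–0.124 m, and fully home is 0.124 m. Its two sides are level to within 0.5 mm, so it stands upright.
- **One reading disagreed:** the wrist camera put the shoulder about 4 mm higher, at 0.128 m. The arm was probably still settling after its retreat, so I relied on the fixed cameras.
- **Left alone:** in both fixed cameras the small holder and the sugar tub read within about 5 mm of where they started, which is the accuracy of that measurement. The yellow look-alikes are still standing in the final picture.

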